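# Size a ring on the stepped mandrel and file it

## Robot

A 6-joint arm with a two-finger parallel gripper is mounted at the origin on a cart in front of the work surface, level with it; the furniture and walls round the work are solid. World frame = base frame: x ahead of the robot, y to its left, z up, the work surface at z = 0. Lengths are in m, angles in rad, forces in N, time in s.
With the tool pointing down it reaches from about 0.275 to 1 m from the base axis. Payload 8.4 kg.
Tool frame: the origin (TCP) lies midway between the tips of the shut fingers; the grasp point (between the pads) lies 19 mm behind it; z points along the fingers, y is the direction in which the jaws open and shut (so a half turn about z gives the same grasp; the last joint's range is limited). The gripper opens to 85 mm and grips with 20 to 120 N. Pads are 22 mm wide; open, the fingers measure 114 mm over their backs; the gripper's body (76 mm by 85 mm) begins 54 mm behind the grasp point. The pads swing forward as they close: fully open they stand 13 mm farther back than shut.
Start: joints at [-1.323, 0.353, 1.633, -0, 1.155, -0.002], TCP at [0.155, -0.606, 0.231] pointing down, gripper open.
Joint ranges: [-2.63, 2.63], [-0.92, 2.1], [0.06, 2.66], [-1.3, 4.44], [0, 2.69], [-3.02, 3.02]. Speed limits (rad/s): [2.22, 2.22, 2.79, 3.14, 3.14, 3.14].

## Interface

Orientations are given as [roll, pitch, yaw] about the fixed x, y, z axes, in that order (R = Rz(yaw) Ry(pitch) Rx(roll)).
In Python, from rig import manip gives the robot as it stands. The module is installed in compiled form; this text tells all that it offers.
- The arm moves only by the tool apply_moves, never from a script. Its argument "increments" is a list of rows, each a list of 7 numbers: the shift along the tool's x, y, z in m, then the turn, a rotation vector about the tool's x, y, z in degrees, then the opening, from -1 (shut) to 1 (fully open). A call has 1 to 8 rows; each row shifts and turns the commanded pose from where the row before left it, along the tool's axes as they then stand; what a row does not reach is not made up. A row lasts 1/10 s, in which the tool goes at most 50 mm and 8.59 degrees, less where a joint would pass 70% of its speed; a pose out of reach is approached as far as the arm can. A call is refused whole if a number of a shift passes 0.05 or a number of a turn 8.59, either way. A call with a gripper value outside its range is refused whole. The fingers move at their own pace and stop on an object; "force" is the grip in N (left out, the last holds). Time passes only in rows, so rows that do not move let the fingers close. It gives the time, the measured TCP pose, the force and the opening at its end, in the units of the state.
- manip.observe(): the state, without advancing time (a new reading comes with each control period).
- manip.get_image(name): name is "scene" or "top"; returns a dict with "img" (400x640x3 uint8, red, green, blue), "intrinsics" (3x3 intrinsics, pixels), "camera_from_world" (4x4, takes a point from world to camera coordinates). Camera axes: x right, y down, z forward; pixel columns grow to the right and rows downward; lengths in m; the calibration is good to about 2 mm. A picture is of the moment at which its call begins. There is no depth.
- manip.sign_off(): hands the job in, once; it reports no verdict.
The state is a dict: "time_s": time; "joints": joint angles; "joint_vel": joint speeds; "effort": joint torques, N m; "tcp_pos": TCP position; "tcp_rot": TCP orientation; "contact_force": force on the tool from outside, world axes, zero at the start; "torque": the same for the moment, N m; "opening": finger opening in m.
Only numpy, scipy, OpenCV 4.12 (cv2) and the standard library are available. Lean on these libraries where they do the work, as an engineer would, in place of code of your own. Each camera call takes 0.05 s, during which the arm holds its last target.

## Task

Take the ring that stands on the orange spot of the plywood board and slide it down over the spring-mounted stepped mandrel until it stops on one of the coloured steps; press it home gently with about 7 N for half a second, never with more than 15 N, downward or sideways. Read the colour of the step the ring rests on, lift the ring off and leave it lying flat in the dish of that colour. Leave the other two rings where they are.

Things in the scene. Friction and masses are not known exactly. Their poses are not given: they have to be found in the camera images.
- ring_1: grey metal ring (short collar), outside diameter 40 mm, height 26 mm, 0.1 to 0.2 kg, standing on one flat end. The three rings are alike outside; the bores are 14, 18 and 22 mm, one of each, and which ring has which is not known beforehand. Origin: centre of the underside; z along the bore, up.
- ring_2: grey metal ring (short collar), outside diameter 40 mm, height 26 mm, 0.1 to 0.2 kg, standing on one flat end. The three rings are alike outside; the bores are 14, 18 and 22 mm, one of each, and which ring has which is not known beforehand. Origin: centre of the underside; z along the bore, up.
- ring_3: grey metal ring (short collar), outside diameter 40 mm, height 26 mm, 0.1 to 0.2 kg, standing on one flat end. The three rings are alike outside; the bores are 14, 18 and 22 mm, one of each, and which ring has which is not known beforehand. Origin: centre of the underside; z along the bore, up.
- next_spot (a point): centre of the orange disc (58 mm) on the upper face of a fixed plywood board (240 x 64 x 8 mm, upper face 8 mm above the table); the ring to be sized stands here. The two other rings stand on grey discs 78 mm and 156 mm from it along this point's +x axis (the length of the board).
- gauge_base: round grey foot, fixed to the table, 90 mm diameter, boss 52 mm in diameter up to 25 mm, with a brass collar and the upright stepped mandrel on its axis. Origin: centre of its underside on the table; z up. The collar sets the mandrel's height: all mandrel heights given here are for its middle setting and may be up to 7.5 mm more or less, which no pose reading shows.
- mandrel_tip (a point): tip of the mandrel in the middle setting, on the axis, 124 mm above the table (really 116 to 132). The mandrel is bare steel at the top, 12 mm diameter, its last 8 mm tapering to 6 mm. It stands on a spring: pressed, it starts to sink at about 2.5 N, then 3 N per mm (7 N: 1.5 mm), hard stop at 6 mm.
- step_red (a point): on the axis, level with the upper edge of the red step in the middle setting (24 mm diameter, edge 62 mm above the table, really 54 to 70); the step's top 2 mm are a red 45 degree shoulder. The 22 mm bore passes the yellow step above with 1 mm play all round and stops here, its underside 0.5 to 2 mm below this edge.
- step_yellow (a point): the same for the yellow step above the red one (20 mm diameter, edge 82 mm above the table, really 74 to 90): the 18 mm bore stops here.
- step_blue (a point): the same for the blue step above the yellow one (16 mm diameter, edge 102 mm above the table, really 94 to 110): the 14 mm bore stops here.
- dish_red: round red dish fixed to the table, 90 mm outside diameter, rim 6 mm high and 3 mm thick, inner floor 3 mm above its underside. Origin: centre of the underside.
- dish_yellow: round yellow dish fixed to the table, 90 mm outside diameter, rim 6 mm high and 3 mm thick, inner floor 3 mm above its underside. Origin: centre of the underside.
- dish_blue: round blue dish fixed to the table, 90 mm outside diameter, rim 6 mm high and 3 mm thick, inner floor 3 mm above its underside. Origin: centre of the underside.

How it is judged:
On the way:
1. the ring from the orange spot is down on its step of the mandrel, level and centred, and presses on it with 4.5 to 10.5 N for 0.3 s (((z of ring_1 in the frame of gauge_base below 0.0915 m and horizontal distance between ring_1 and gauge_base below 0.003 m and angle between the z axis of ring_1 and the z axis of gauge_base, either way round below 0.09 rad and contact force between ring_1 and gauge_base between 4.5 and 10.5 N and horizontal distance between each of ring_2, ring_3 and next_spot above 0.05 m) or (z of ring_2 in the frame of gauge_base below 0.1115 m and horizontal distance between ring_2 and gauge_base below 0.003 m and angle between the z axis of ring_2 and the z axis of gauge_base, either way round below 0.09 rad and contact force between ring_2 and gauge_base between 4.5 and 10.5 N and horizontal distance between each of ring_1, ring_3 and next_spot above 0.05 m) or (z of ring_3 in the frame of gauge_base below 0.0715 m and horizontal distance between ring_3 and gauge_base below 0.003 m and angle between the z axis of ring_3 and the z axis of gauge_base, either way round below 0.09 rad and contact force between ring_3 and gauge_base between 4.5 and 10.5 N and horizontal distance between each of ring_1, ring_2 and next_spot above 0.05 m))), for 0.3 s.
At the end, for the whole second after the job is handed in: The ring that stood on the orange spot lies flat (within 0.1 rad) and at rest on the floor of the dish that has the colour of the step it stops on (blue for bore 14, yellow for 18, red for 22 mm), its centre within 24 mm of the dish's; the two other rings are within 15 mm of where they stood (((horizontal distance between ring_1 and dish_yellow below 0.024 m and z of ring_1 in the frame of dish_yellow below 0.006 m and angle between ring_1's own z axis and vertical below 0.1 rad and linear speed of ring_1 below 0.02 m/s and horizontal distance between each of ring_2, ring_3 and next_spot above 0.05 m and distance of each of ring_2, ring_3 from where it was at the start of the episode below 0.015 m) or (horizontal distance between ring_2 and dish_blue below 0.024 m and z of ring_2 in the frame of dish_blue below 0.006 m and angle between ring_2's own z axis and vertical below 0.1 rad and linear speed of ring_2 below 0.02 m/s and horizontal distance between each of ring_1, ring_3 and next_spot above 0.05 m and distance of each of ring_1, ring_3 from where it was at the start of the episode below 0.015 m) or (horizontal distance between ring_3 and dish_red below 0.024 m and z of ring_3 in the frame of dish_red below 0.006 m and angle between ring_3's own z axis and vertical below 0.1 rad and linear speed of ring_3 below 0.02 m/s and horizontal distance between each of ring_1, ring_2 and next_spot above 0.05 m and distance of each of ring_1, ring_2 from where it was at the start of the episode below 0.015 m))); the robot touches nothing.
It fails at once if a ring is pressed or jammed against the mandrel with more than 17 N (contact force between any of ring_1, ring_2, ring_3 and gauge_base above 17 N).
It fails at once if a second ring is moved by more than 15 mm (distance of each of ring_1, ring_2 from where it was at the start of the episode above 0.015 m or distance of each of ring_1, ring_3 from where it was at the start of the episode above 0.015 m or distance of each of ring_2, ring_3 from where it was at the start of the episode above 0.015 m).
It also fails if it takes over 51 s, if anything falls off the work surface, if the arm or the gripper's body presses on something with over 40 N, if the wrist force passes 120 N, or if a joint passes its speed limit or range.

## Working session

There is one attempt and no reset: what is moved stays moved. The work goes in short steps, Python scripts to look and compute and a tool call to move; the robot and the scene stay as the last step left them, time stands still between calls to the robot, and variables do not carry over. Pictures are saved under pics/ and viewed, and the job is handed in when it is done.

Besides the shell and the picture viewer there is one more tool, called after "Emit:" as name([rows], argument=value, ...), one row to a line, values as JSON. apply_moves: Moves the arm, as the interface text tells. Its arguments: {"type":"object","properties":{"increments":{"type":"array"},"force":{"type":"number"}},"required":["increments"]}

```bash
mkdir -p pics; ls; python3 - <<'E'
from rig import manip
import cv2
print(manip.observe())
for n in("scene","top"):
    d=manip.get_image(n); cv2.imwrite(f"pics/{n}0.png",d["img"][:,:,::-1]); print(d["intrinsics"],d["camera_from_world"])
E
```

```text
pics
{'time_s': 0.0, 'joints': array([-1.32339389e+00,  3.53629024e-01,  1.63416873e+00,  2.10424890e-05,
        1.15518474e+00, -2.40946003e-03]), 'joint_vel': array([-0.00050052,  0.0004293 ,  0.00137936,  0.00019801,  0.00143099,
        0.00062774]), 'effort': array([-7.49722996e-03, -6.05253839e+01, -3.42063832e+01, -2.55535442e-04,
        9.46454820e-03,  2.02545078e-05]), 'tcp_pos': array([ 0.15439415, -0.60512374,  0.23055882]), 'tcp_rot': array([-3.14020286e+00, -2.25880089e-05,  2.49803376e-01]), 'contact_force': array([-0.13988321, -0.59097873, -0.78270326]), 'torque': array([ 0.02501182, -0.04190648,  0.00210576]), 'opening': 0.08517315184504774}
[[446.26254791   0.         319.47253636]
 [  0.         446.26254791 200.91323722]
 [  0.           0.           1.        ]] [[-0.81492398 -0.57949751  0.00903049  0.44002339]
 [-0.44173219  0.6109524  -0.6569702   0.29414138]
 [ 0.37519539 -0.53936982 -0.75386246  0.99142563]
 [ 0.          0.          0.          1.        ]]
[[367.29837973   0.         321.57363654]
 [  0.         367.29837973 198.93338495]
 [  0.           0.           1.        ]] [[ 1.99691000e-02 -9.99654052e-01  1.71175804e-02  3.33043654e-04]
 [-9.80925178e-01 -2.29003568e-02 -1.93032040e-01  5.21672136e-01]
 [ 1.93357260e-01 -1.29363895e-02 -9.81043129e-01  8.58813681e-01]
 [ 0.00000000e+00  0.00000000e+00  0.00000000e+00  1.00000000e+00]]
```

View pics/scene0.png

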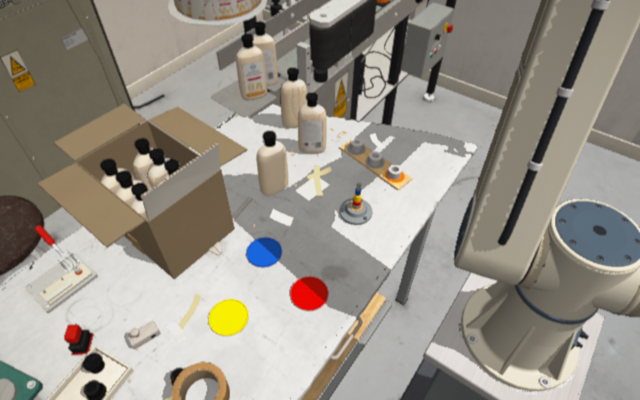

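View pics/top0.png

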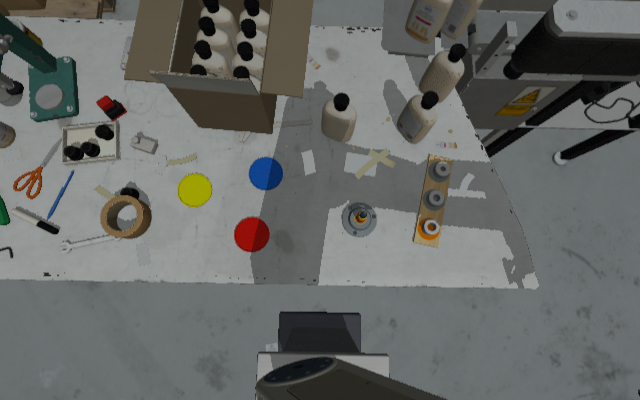

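The top view shows the board at columns 415-450, with the orange spot and its ring at about (430,229). The gauge is at (359,219), and the dishes are yellow (195,190), blue (266,173) and red (252,234). Next I'll zoom in and measure.

```bash
cat > h.py <<'E'
import numpy as np, cv2
from rig import manip
def cam(n):
    d=manip.get_image(n); return d["img"],np.array(d["intrinsics"]),np.array(d["camera_from_world"])
def ray(K,T,uv):
    R=T[:3,:3];c=-R.T@T[:3,3];d=R.T@np.linalg.inv(K)@np.array([uv[0],uv[1],1.]);return c,d/np.linalg.norm(d)
def onz(K,T,uv,z):
    c,d=ray(K,T,uv);return c+d*(z-c[2])/d[2]
def two(r1,r2):
    (a,d),(b,e)=r1,r2
    s=np.linalg.lstsq(np.c_[d,-e],b-a,rcond=None)[0]
    p,q=a+d*s[0],b+e*s[1];return (p+q)/2,np.linalg.norm(p-q)
def proj(K,T,p):
    q=K@(T[:3,:3]@np.array(p)+T[:3,3]);return q[:2]/q[2]
E
python3 - <<'E'
from h import *
S=cam("scene");T=cam("top")
def crop(n,I,x,y,w,h,f):
    cv2.imwrite(f"pics/{n}.png",cv2.resize(I[y:y+h,x:x+w,::-1],None,fx=f,fy=f,interpolation=cv2.INTER_CUBIC))
crop("c_top",T[0],330,145,130,110,6)
crop("c_sc",S[0],330,130,90,100,6)
for nm,(I,K,M) in(("scene",S),("top",T)):
    hsv=cv2.cvtColor(I,cv2.COLOR_RGB2HSV)
    for c,l,u in(("red",(0,150,60),(5,255,255)),("yellow",(26,150,60),(34,255,255)),("blue",(100,150,50),(125,255,255)),("orange",(10,170,100),(22,255,255))):
        m=cv2.inRange(hsv,l,u)
        if c=="red": m|=cv2.inRange(hsv,(174,150,60),(180,255,255))
        cs,_=cv2.findContours(m,cv2.RETR_EXTERNAL,cv2.CHAIN_APPROX_NONE)
        for k in sorted(cs,key=cv2.contourArea)[::-1][:2]:
            if len(k)<6: continue
            e=cv2.fitEllipse(k); print(nm,c,cv2.contourArea(k),np.round(e[0],1),np.round(e[1],1),np.round(onz(K,M,e[0],.006),4))
E
```

```text
scene red 925.0 [308.8 293. ] [32.3 36.5] [0.434  0.1923 0.006 ]
scene red 226.5 [ 72.8 333.8] [15.2 19.3] [0.7933 0.5739 0.006 ]
scene yellow 1066.0 [228.1 317. ] [34.2 39.7] [0.5456 0.3471 0.006 ]
scene blue 731.5 [263.6 251.8] [27.5 33.9] [0.5951 0.1647 0.006 ]
scene blue 8.5 [357.4 192.1] [3.3 4.3] [ 0.5122 -0.1454  0.006 ]
scene orange 212.0 [23.7 81.4] [15. 20.] [1.7642 0.1017 0.006 ]
scene orange 119.5 [340.1 108.6] [ 9.3 18.1] [ 0.7627 -0.4336  0.006 ]
top red 896.5 [251.2 234.3] [33.4 34.3] [0.4346 0.1881 0.006 ]
top red 136.5 [104.9 102.9] [12.7 14.6] [0.7822 0.604  0.006 ]
top yellow 852.0 [194.2 189.9] [31.9 34. ] [0.5466 0.3423 0.006 ]
top yellow 5.0 [361.3 217.6] [3.1 5.4] [ 0.4837 -0.0923  0.006 ]
top blue 809.5 [265.4 173.3] [31.3 33. ] [0.5957 0.1601 0.006 ]
top blue 81.0 [ 58.5 197.5] [ 2.6 52.3] [0.5182 0.6873 0.006 ]
top orange 438.0 [ 29.5 182.7] [23.8 31.5] [0.5554 0.7677 0.006 ]
top orange 96.5 [428.8 227.9] [20.4 21. ] [ 0.4609 -0.2664  0.006 ]
```

View pics/c_top.png

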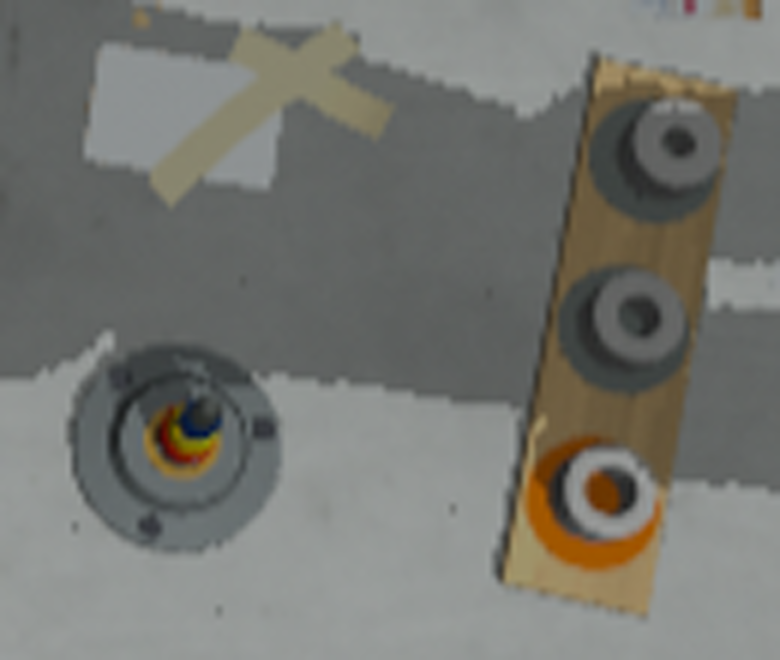

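View pics/c_sc.png

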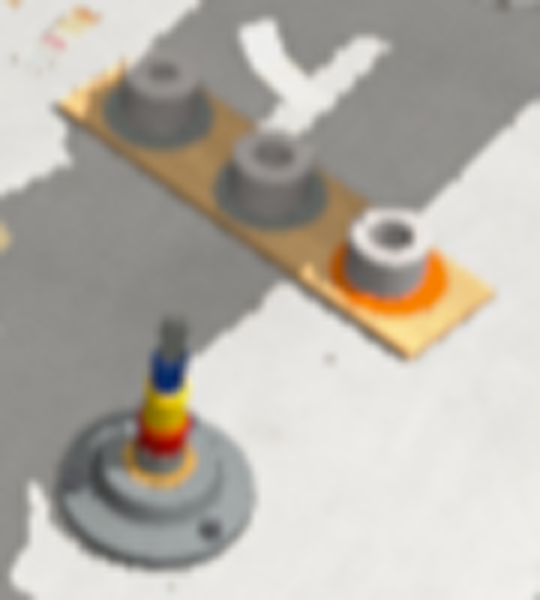

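```bash
python3 - <<'E'
from h import *
S=cam("scene");T=cam("top")
def crop(n,I,x,y,w,h,f):
    cv2.imwrite(f"pics/{n}.png",cv2.resize(I[y:y+h,x:x+w,::-1],None,fx=f,fy=f,interpolation=cv2.INTER_NEAREST))
crop("d1",T[0],350,205,26,20,28)
crop("d2",T[0],415,210,30,30,20)
crop("d3",S[0],343,178,30,32,18)
crop("d4",S[0],380,160,30,24,24)
i=[cv2.imread(f"pics/d{k}.png") for k in(1,2,3,4)]
for k,im in enumerate(i): print(im.shape)
E
cd pics; python3 -c "
import cv2
print(1)"
```

```text
(560, 728, 3)
(600, 600, 3)
(576, 540, 3)
(576, 720, 3)
1
```

View pics/d1.png

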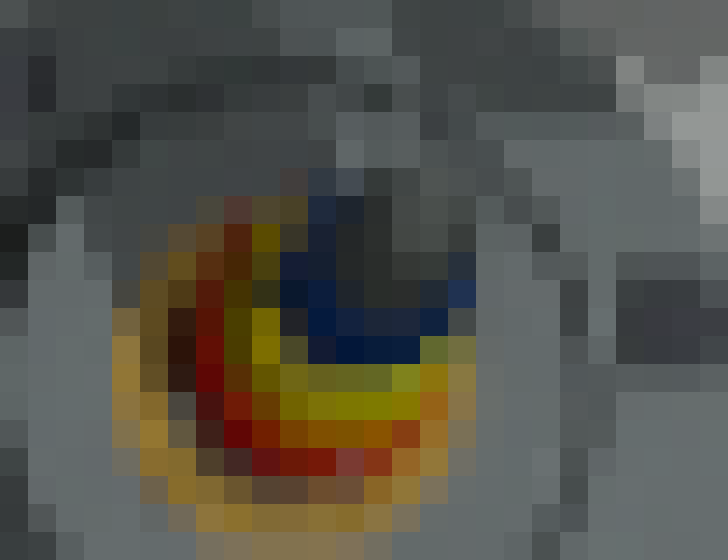

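View pics/d2.png

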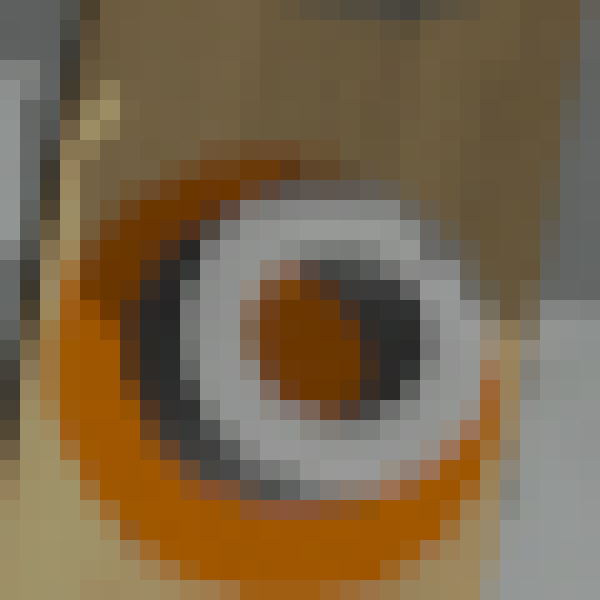

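View pics/d3.png

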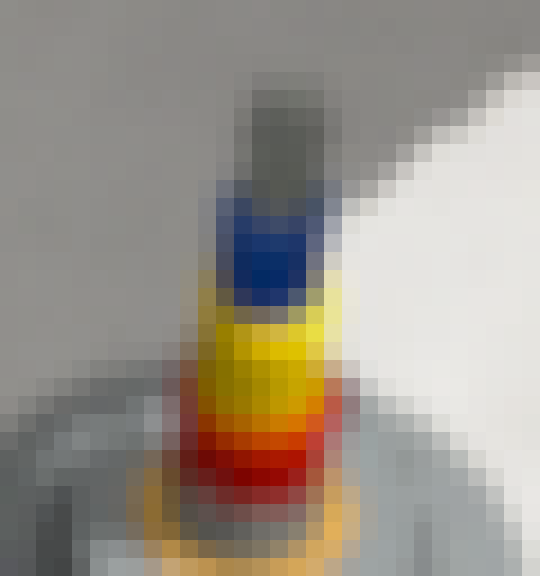

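View pics/d4.png

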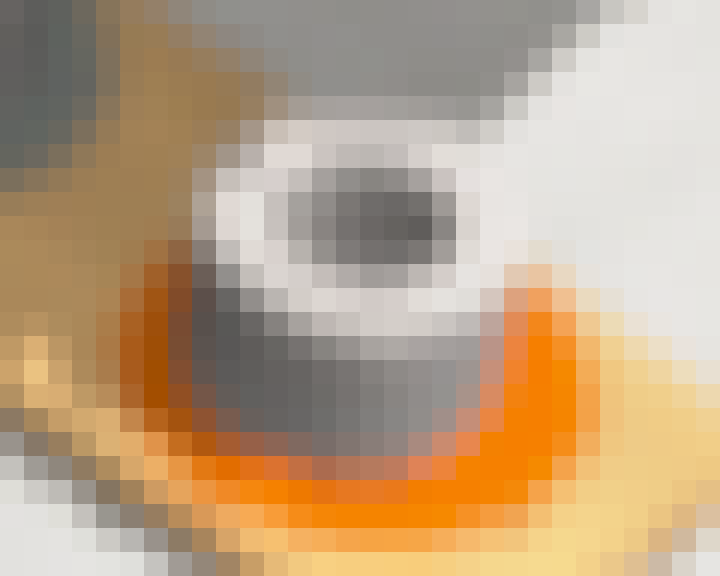

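```bash
python3 - <<'E'
from h import *
_,K1,M1=cam("scene");_,K2,M2=cam("top")
def t(n,s,p):
    x,e=two(ray(K1,M1,s),ray(K2,M2,p));print(n,np.round(x,4),round(e,4))
t("ring",(394.6,168.7),(431.45,226.6))
t("foot",(355.5,210.7),(358.5,219.1))
t("tip",(358.6,182.8),(364.6,212.0))
for n,s,p in(("red",(308.8,293),(251.2,234.3)),("yel",(228.1,317),(194.2,189.9)),("blue",(263.6,251.8),(265.4,173.3))): t(n,s,p)
# scene plane through the two mandrel midline points
a=ray(K1,M1,(358.6,183.05));b=ray(K1,M1,(343+265/18-.5,178+400/18-.5))
n=np.cross(a[1],b[1]);n/=np.linalg.norm(n);print(n, n@a[0])
for z in(.0,.02,.1,.124): print(z,[np.round(onz(K1,M1,u,z)[:2],4) for u in((355.5,210.7),(358.6,183.05))],[np.round(onz(K2,M2,u,z)[:2],4) for u in((358.5,219.1),(364.6,212))])
# board corners in top view (c_top crop)
c=[(595,55),(737,92),(647,615),(502,580)]
P=[onz(K2,M2,(330+u/6-.5,145+v/6-.5),.008) for u,v in c];print(np.round(P,4))
for i,j in((3,0),(2,1)): d=P[j]-P[i];print(np.degrees(np.arctan2(d[1],d[0])),np.linalg.norm(d))
E
```

```text
ring [ 0.4622 -0.265   0.0313] 0.0022
foot [ 0.48   -0.0852  0.0051] 0.0006
tip [ 0.481  -0.0867  0.1137] 0.0
red [4.355e-01 1.894e-01 2.000e-04] 0.001
yel [ 0.5485  0.345  -0.0012] 0.0008
blue [ 0.598   0.1613 -0.0007] 0.0012
[ 0.8769889   0.48016523 -0.01821598] 0.3780568370424072
0.0 [array([ 0.4823, -0.0889]), array([ 0.5308, -0.1821])] [array([ 0.4805, -0.0859]), array([ 0.4995, -0.1018])]
0.02 [array([ 0.4745, -0.074 ]), array([ 0.5219, -0.1652])] [array([ 0.4776, -0.0836]), array([ 0.4962, -0.0991])]
0.1 [array([ 0.4432, -0.0143]), array([ 0.4866, -0.0975])] [array([ 0.4662, -0.0743]), array([ 0.4832, -0.0885])]
0.124 [array([0.4339, 0.0036]), array([ 0.476 , -0.0772])] [array([ 0.4628, -0.0715]), array([ 0.4793, -0.0853])]
[[ 0.66   -0.2728  0.008 ]
 [ 0.6444 -0.3356  0.008 ]
 [ 0.4123 -0.2859  0.008 ]
 [ 0.4257 -0.2246  0.008 ]]
-11.634881298585398 0.23917158799996216
-12.09511232758961 0.23743047343123783
```

Emit:
apply_moves([
  [0,0,0,0,0,6.6,1],
  [0,0,0,0,0,6.6,1],
  [0,0,0,0,0,6.6,1],
  [0,0,0,0,0,6.5,1],
  [0.023,-0.04,0,0,0,0,1],
  [0.023,-0.04,0,0,0,0,1],
  [0.023,-0.04,0,0,0,0,1],
  [0.023,-0.04,0,0,0,0,1],
], force=40)

```text
time_s: 1.2
tcp_pos: [0.2786, -0.4669, 0.2314]
tcp_rot: [3.141, -0.0, -0.21]
contact_force: [-0.0, -1.1, 0.5]
opening: 0.0853
```

Emit:
apply_moves([
  [0.023,-0.04,0,0,0,0,1],
  [0.023,-0.04,0,0,0,0,1],
  [0.023,-0.04,0,0,0,0,1],
  [0.023,-0.04,0.02,0,0,0,1],
  [0.023,-0.04,0.03,0,0,0,1],
  [0.023,-0.038,0.03,0,0,0,1],
  [0,0,0,0,0,0,1],
  [0,0,0,0,0,0,1],
])

```text
time_s: 2.0
tcp_pos: [0.4572, -0.2688, 0.1557]
tcp_rot: [-3.141, 0.001, -0.207]
contact_force: [-1.1, -0.2, 0.7]
opening: 0.0855
```

```bash
cat >> h.py <<'E'
def snap(tag,sc=(300,100,130,130),tp=(320,130,140,120)):
    out=[]
    for n,(x,y,w,h) in(("scene",sc),("top",tp)):
        d=cam(n);out.append(d);f=int(min(800//w,600//h))
        cv2.imwrite(f"pics/{tag}_{n}.png",cv2.resize(d[0][y:y+h,x:x+w,::-1],None,fx=f,fy=f,interpolation=cv2.INTER_CUBIC))
    print(tag,"f",f);return out
def go(p,yaw):
    s=manip.observe();r=s["tcp_rot"];y=r[2]
    d=np.array(p)-s["tcp_pos"];c,sn=np.cos(y),np.sin(y)
    print("t",s["time_s"],"tcp",np.round(s["tcp_pos"],4),"rot",np.round(r,4),"F",np.round(s["contact_force"],2),"op",round(s["opening"],4))
    print("tool shift",np.round([c*d[0]+sn*d[1],sn*d[0]-c*d[1],-d[2]],4),"turn z deg",round(-np.degrees(yaw-y),2))
E
python3 - <<'E'
from h import *
go((.462,-.265,.008),-.206)
snap("g1")
E
```

```text
t 2.0 tcp [ 0.4572 -0.2688  0.1557] rot [-3.1414e+00  1.4000e-03 -2.0670e-01] F [-1.13 -0.22  0.68] op 0.0855
tool shift [ 0.0039 -0.0047  0.1477] turn z deg -0.04
g1 f 5
```

View pics/g1_scene.png

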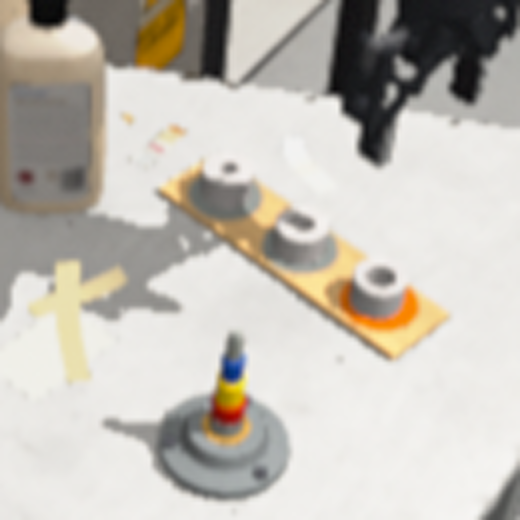

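View pics/g1_top.png

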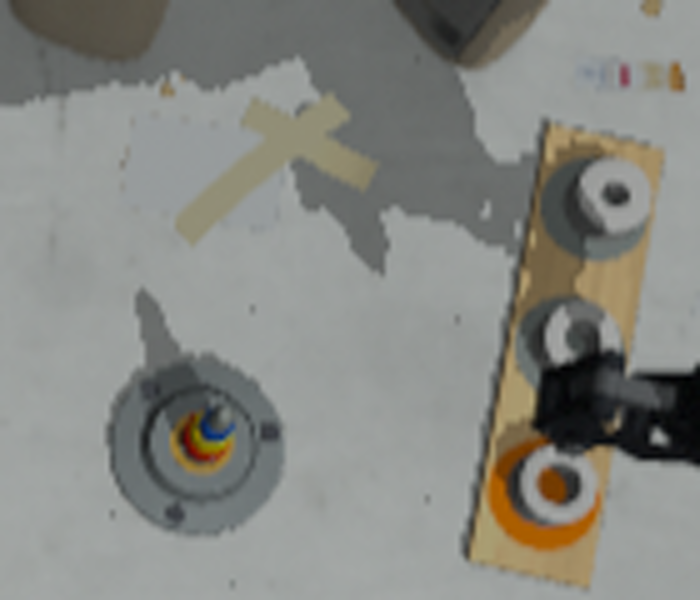

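Emit:
apply_moves([
  [0.004,-0.005,0.03,0,0,0,1],
  [0,0,0.04,0,0,0,1],
  [0,0,0.03,0,0,0,1],
  [0,0,0,0,0,0,1],
])

```text
time_s: 2.5
tcp_pos: [0.4595, -0.2656, 0.0539]
tcp_rot: [-3.14, 0.005, -0.211]
contact_force: [-0.5, -0.4, -0.6]
opening: 0.0855
```

```bash
python3 - <<'E'
from h import *
go((.462,-.265,.008),-.206)
snap("g2")
E
```

```text
t 2.5 tcp [ 0.4595 -0.2656  0.0539] rot [-3.1402  0.0047 -0.2111] F [-0.48 -0.38 -0.63] op 0.0855
tool shift [ 0.0024 -0.0011  0.0459] turn z deg -0.29
g2 f 5
```

View pics/g2_scene.png

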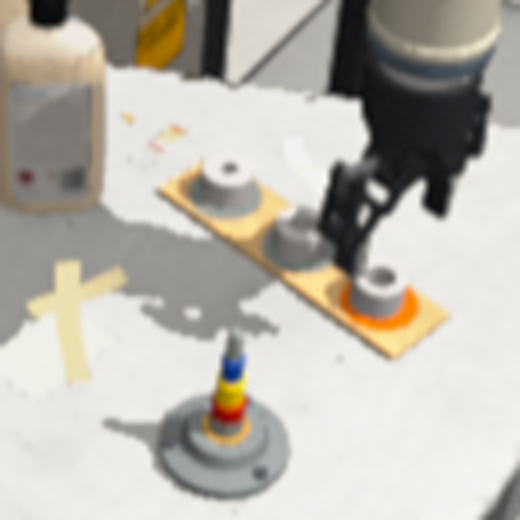

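View pics/g2_top.png

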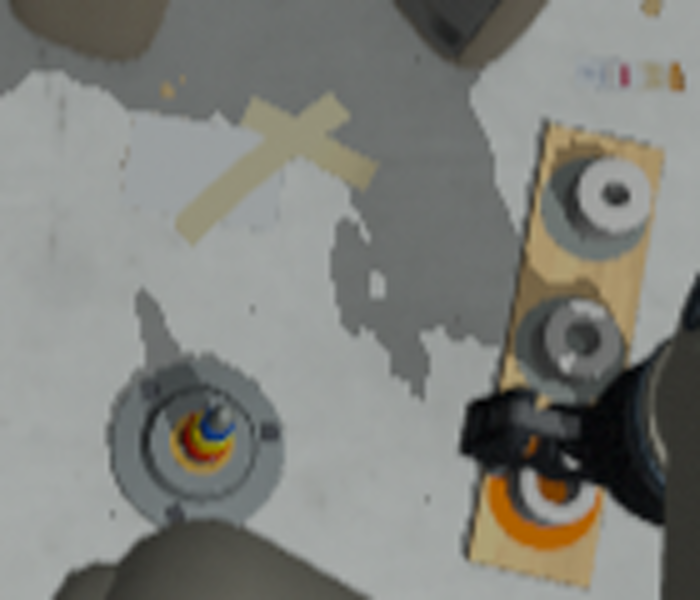

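```bash
python3 - <<'E'
from h import *
s=manip.observe();p=s["tcp_pos"];y=s["tcp_rot"][2];ty=np.array([np.sin(y),-np.cos(y),0])
for n,o,f in(("scene",(300,100),4),("top",(320,130),5)):
    _,K,M=cam(n)
    for q in(p,p-ty*.0425+[0,0,.013],p+ty*.0425+[0,0,.013],[.462,-.265,.034],[.462,-.265,.008]):
        u=proj(K,M,q);print(n,np.round(u,1),np.round((u+.5-o)*f))
E
```

```text
scene [396.6 162. ] [388. 250.]
scene [387.1 165.8] [350. 265.]
scene [407.  151.8] [430. 209.]
scene [395.1 168.1] [383. 275.]
scene [393.9 174.5] [378. 300.]
top [435.2 225. ] [579. 478.]
top [419.6 220.3] [501. 454.]
top [454.3 228.4] [674. 495.]
top [431.6 226.1] [560. 483.]
top [428.4 227.3] [545. 489.]
```

Emit:
apply_moves([
  [0.002,-0.001,0.02,0,0,0,1],
  [0,0,0.018,0,0,0,1],
  [0,0,0.007,0,0,0,1],
  [0,0,0,0,0,0,1],
])

```text
time_s: 3.1
tcp_pos: [0.4644, -0.2652, 0.0117]
tcp_rot: [3.141, -0.0, -0.209]
contact_force: [-1.1, -0.2, -0.5]
opening: 0.0855
```

```bash
python3 - <<'E'
from h import *
go((.462,-.264,.008),-.206)
snap("g3")
E
```

```text
t 3.1 tcp [ 0.4644 -0.2652  0.0117] rot [ 3.1415e+00 -3.0000e-04 -2.0930e-01] F [-1.15 -0.23 -0.47] op 0.0855
tool shift [-0.0026 -0.0007  0.0037] turn z deg -0.19
g3 f 5
```

View pics/g3_scene.png

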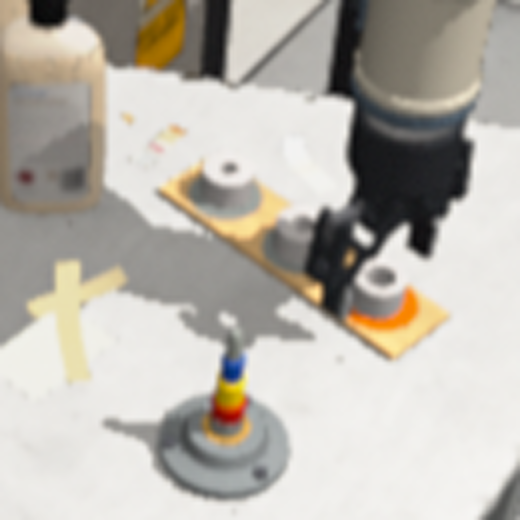

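Emit:
apply_moves([
  [-0.001,0,0.002,0,0,0,1],
  [0,0,0,0,0,0,-1],
  [0,0,0,0,0,0,-1],
  [0,0,0,0,0,0,-1],
  [0,0,0,0,0,0,-1],
  [0,0,0,0,0,0,-1],
  [0,0,0,0,0,0,-1],
  [0,0,0,0,0,0,-1],
], force=40)

```text
time_s: 4.0
tcp_pos: [0.4634, -0.2648, 0.0096]
tcp_rot: [3.142, -0.0, -0.209]
contact_force: [-0.5, 0.3, 5.6]
opening: 0.0386
```

```bash
python3 - <<'E'
from h import *
go((.462,-.264,.16),-.206)
snap("g4")
E
```

```text
t 4.0 tcp [ 0.4634 -0.2648  0.0096] rot [ 3.1415e+00 -2.0000e-04 -2.0920e-01] F [-0.52  0.28  5.62] op 0.0386
tool shift [-0.0015 -0.0005 -0.1504] turn z deg -0.19
g4 f 5
```

View pics/g4_scene.png

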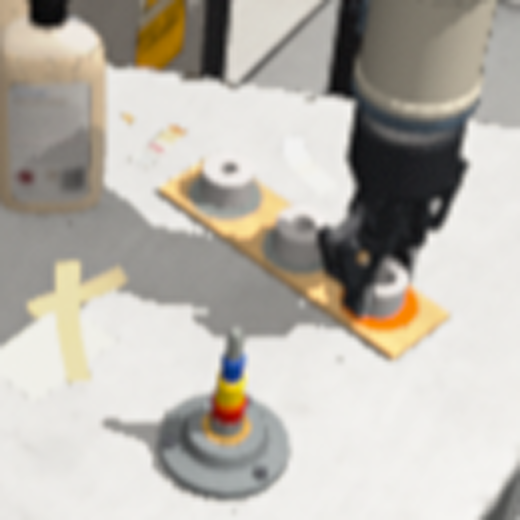

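Emit:
apply_moves([
  [0,0,-0.02,0,0,0,-1],
  [0,0,-0.04,0,0,0,-1],
  [0,0,-0.05,0,0,0,-1],
  [0,0,-0.04,0,0,0,-1],
  [0,0,0,0,0,0,-1],
  [0,0,0,0,0,0,-1],
])

```text
time_s: 4.7
tcp_pos: [0.4636, -0.2649, 0.1599]
tcp_rot: [3.141, -0.002, -0.209]
contact_force: [0.2, -0.2, -2.6]
opening: 0.0383
```

```bash
python3 - <<'E'
from h import *
go((.481,-.086,.16),-.206)
snap("g5",(340,90,90,130),(330,140,140,110))
E
```

```text
t 4.7 tcp [ 0.4636 -0.2649  0.1599] rot [ 3.141e+00 -1.800e-03 -2.092e-01] F [ 0.22 -0.25 -2.64] op 0.0383
tool shift [-2.010e-02 -1.786e-01 -1.000e-04] turn z deg -0.18
g5 f 5
```

View pics/g5_scene.png

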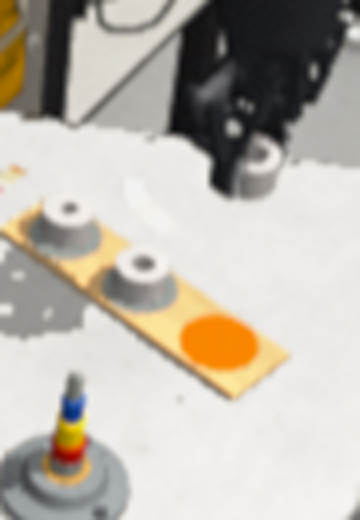

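View pics/g5_top.png

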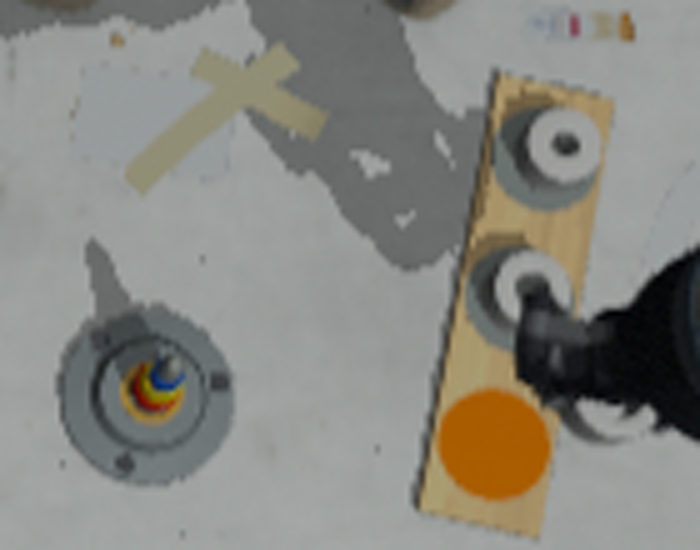

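```bash
python3 - <<'E'
from h import *
a=snap("g6",(338,175,40,50),(345,200,32,34))
for n,(I,K,M) in zip(("scene","top"),a):
    hsv=cv2.cvtColor(I,cv2.COLOR_RGB2HSV)
    m=cv2.inRange(hsv,(8,170,90),(24,255,255))
    cs,_=cv2.findContours(m,cv2.RETR_EXTERNAL,cv2.CHAIN_APPROX_NONE)
    for k in cs:
        e=cv2.fitEllipse(k) if len(k)>20 else None
        if e and cv2.contourArea(k)>100: print(n,np.round(e[0],2),np.round(e[1],1),np.round(onz(K,M,e[0],.008),4))
x=snap("g7",(380,115,40,36),(420,190,50,40))
E
```

```text
g6 f 17
scene [394.21 175.39] [12.5 18.9] [ 0.4595 -0.2622  0.008 ]
scene [340.19 108.68] [ 9.2 18.2] [ 0.761  -0.4312  0.008 ]
scene [23.48 81.2 ] [15.3 19.9] [1.7622 0.1026 0.008 ]
top [428.3  228.43] [20.7 21.8] [ 0.4592 -0.2645  0.008 ]
top [ 29.77 182.59] [24.2 31.9] [0.5554 0.7653 0.008 ]
g7 f 15
```

View pics/g6_scene.png

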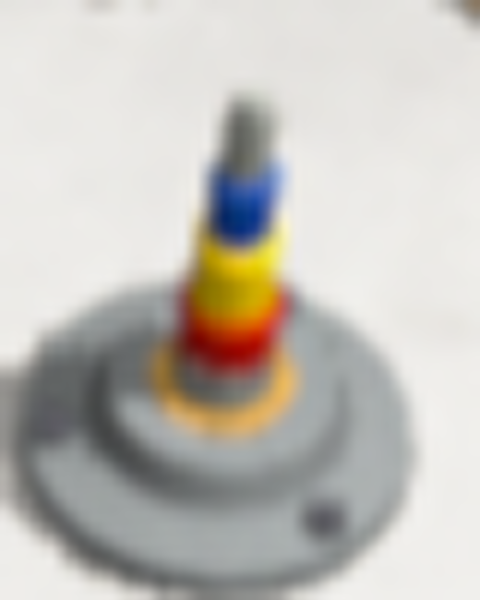

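View pics/g6_top.png

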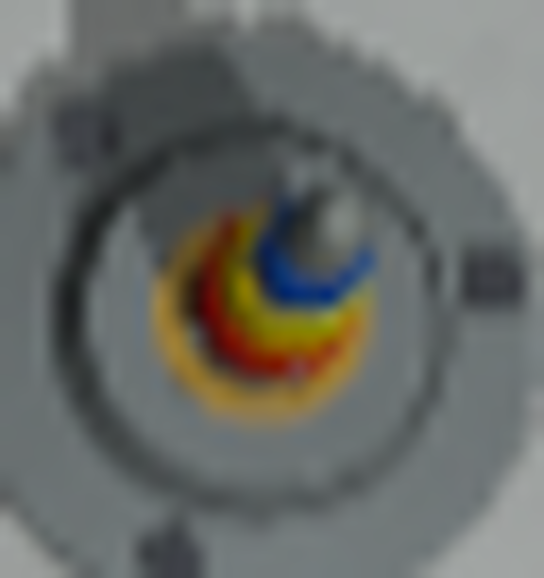

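View pics/g7_scene.png

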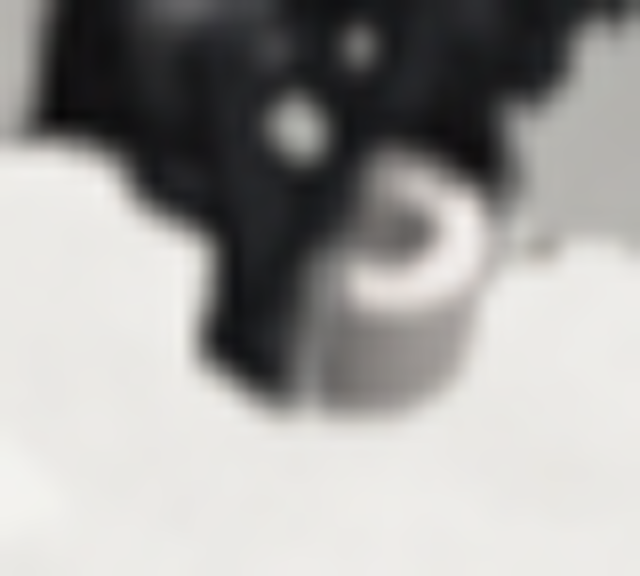

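View pics/g7_top.png

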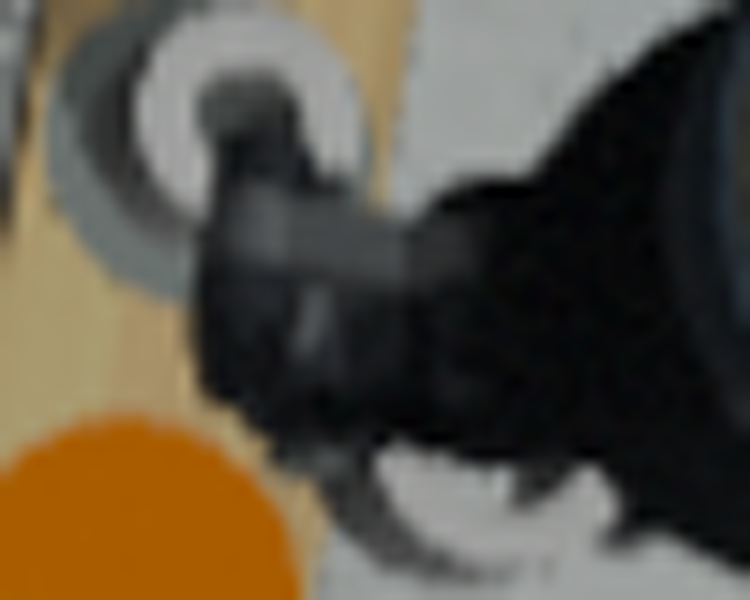

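```bash
python3 - <<'E'
from h import *
_,K1,M1=cam("scene");_,K2,M2=cam("top")
def t(n,s,p):
    x,e=two(ray(K1,M1,s),ray(K2,M2,p));print(n,np.round(x,4),round(e,4))
t("tip",(358.5,183.0),(364.2,212.1)); t("collar",(356.3,206.1),(359.97,218.1)); t("spot",(394.21,175.39),(428.3,228.43))
p=manip.observe()["tcp_pos"];print(p)
th=np.linspace(0,6.283,200)
for n,K,M,o,f in(("scene",K1,M1,(380,115),16),("top",K2,M2,(420,190),15)):
    for r,z in((.02,.1845),(.011,.1845),(.02,.1585)):
        q=np.array([(proj(K,M,(p[0]+r*np.cos(a),p[1]+r*np.sin(a),z))+.5-o)*f for a in th]);print(n,r,z,"cols",q[:,0].min().round(),q[:,0].max().round(),"rows",q[:,1].min().round(),q[:,1].max().round())
E
```

```text
tip [ 0.4807 -0.0858  0.1139] 0.0
collar [ 0.4801 -0.0869  0.0228] 0.0005
spot [ 0.4601 -0.2652  0.005 ] 0.0011
[ 0.46286432 -0.26450637  0.15824033]
scene 0.02 0.1845 cols 247.0 493.0 rows 125.0 282.0
scene 0.011 0.1845 cols 302.0 438.0 rows 160.0 246.0
scene 0.02 0.1585 cols 226.0 468.0 rows 247.0 405.0
top 0.02 0.1845 cols 370.0 655.0 rows 273.0 556.0
top 0.011 0.1845 cols 434.0 591.0 rows 336.0 492.0
top 0.02 0.1585 cols 308.0 584.0 rows 303.0 578.0
```

Emit:
apply_moves([
  [-0.003,-0.03,0,0,0,0,-1],
  [-0.005,-0.045,0,0,0,0,-1],
  [-0.005,-0.045,0,0,0,0,-1],
  [-0.004,-0.035,0,0,0,0,-1],
  [-0.003,-0.023,0,0,0,0,-1],
  [0,0,0,0,0,0,-1],
  [0,0,0,0,0,0,-1],
  [0,0,0,0,0,0,-1],
])

```text
time_s: 5.9
tcp_pos: [0.4807, -0.0872, 0.159]
tcp_rot: [3.141, 0.0, -0.21]
contact_force: [-0.1, 0.5, -2.4]
opening: 0.0384
```

```bash
python3 - <<'E'
from h import *
go((.4812,-.0862,.13),-.206)
snap("m1",(335,130,50,60),(340,190,48,40))
go((.4812,-.0862,.13),-.206)
E
```

```text
t 5.9 tcp [ 0.4807 -0.0872  0.159 ] rot [ 3.1413e+00  1.0000e-04 -2.0960e-01] F [-0.09  0.47 -2.4 ] op 0.0384
tool shift [ 0.0003 -0.0011  0.029 ] turn z deg -0.2
m1 f 15
t 6.0 tcp [ 0.4806 -0.0874  0.1591] rot [ 3.1415  0.     -0.2104] F [-0.33  0.08 -1.25] op 0.0383
tool shift [ 0.0003 -0.0013  0.0291] turn z deg -0.25
```

View pics/m1_scene.png

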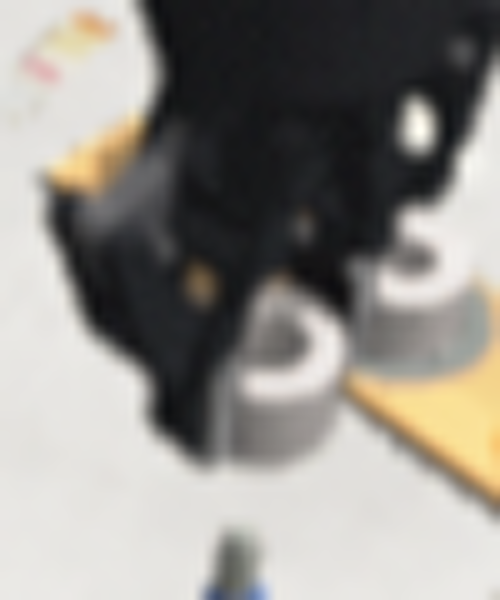

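View pics/m1_top.png

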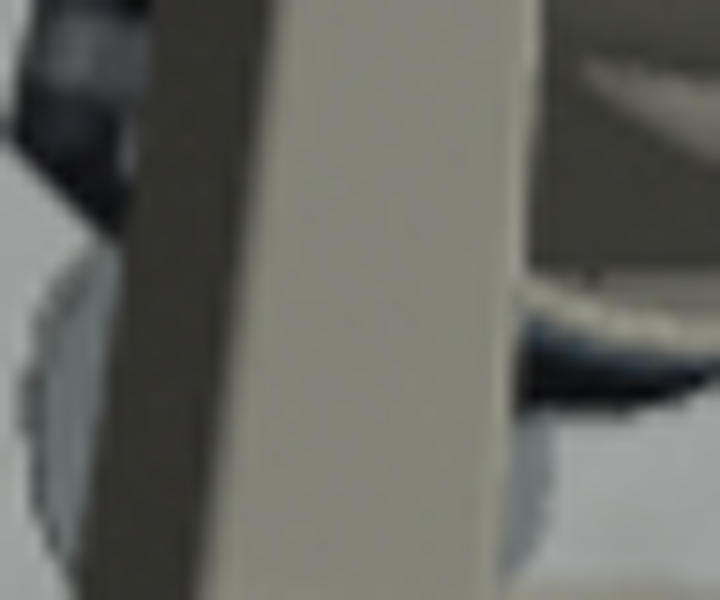

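```bash
cat >> h.py <<'E'
def pred(K,M,p,o,f,zb):
    th=np.linspace(0,6.283,200)
    for r,z in((.02,zb+.026),(.011,zb+.026),(.02,zb)):
        q=np.array([(proj(K,M,(p[0]+r*np.cos(a),p[1]+r*np.sin(a),z))+.5-o)*f for a in th]);print(r,z,"cols",q[:,0].min().round(),q[:,0].max().round(),"rows",q[:,1].min().round(),q[:,1].max().round())
E
python3 - <<'E'
from h import *
_,K1,M1=cam("scene")
p=manip.observe()["tcp_pos"];print(p)
pred(K1,M1,(.4805,-.087),(335,130),10,.1575)
pred(K1,M1,(.4805,-.087),(335,130),10,.1545)
for z in(.0,.05,.1,.114,.117,.15,.17,.1845):print(z,(proj(K1,M1,(.4805,-.0862,z))+.5-(335,130))*10)
E
```

```text
[ 0.48061202 -0.08734529  0.15908574]
0.02 0.1835 cols 182.0 348.0 rows 278.0 393.0
0.011 0.1835 cols 220.0 311.0 rows 303.0 367.0
0.02 0.1575 cols 175.0 338.0 rows 354.0 469.0
0.02 0.1805 cols 182.0 347.0 rows 287.0 402.0
0.011 0.1805 cols 219.0 309.0 rows 312.0 376.0
0.02 0.1545 cols 175.0 337.0 rows 363.0 478.0
0.0 [210.212033  821.1919795]
0.05 [223.42910464 700.43444274]
0.1 [237.5180461  571.71108315]
0.114 [241.63104756 534.13271941]
0.117 [242.52240076 525.98888695]
0.15 [252.56806973 434.20681354]
0.17 [258.87951524 376.54240546]
0.1845 [263.56559688 333.72810509]
```

Emit:
apply_moves([
  [0,-0.0013,0.01,0,0,0,-1],
  [0,0,0.01,0,0,0,-1],
  [0,0,0,0,0,0,-1],
  [0,0,0,0,0,0,-1],
])

```text
time_s: 6.45
tcp_pos: [0.4804, -0.0852, 0.1385]
tcp_rot: [3.142, 0.001, -0.209]
contact_force: [0.5, 0.7, -1.2]
opening: 0.038
```

```bash
python3 - <<'E'
from h import *
go((.4812,-.0862,.13),-.206)
snap("m2",(335,150,50,50),(340,190,48,40))
E
```

```text
t 6.45 tcp [ 0.4804 -0.0852  0.1385] rot [ 3.1415e+00  1.4000e-03 -2.0930e-01] F [ 0.48  0.69 -1.18] op 0.038
tool shift [0.0009 0.0008 0.0085] turn z deg -0.19
m2 f 15
```

View pics/m2_scene.png

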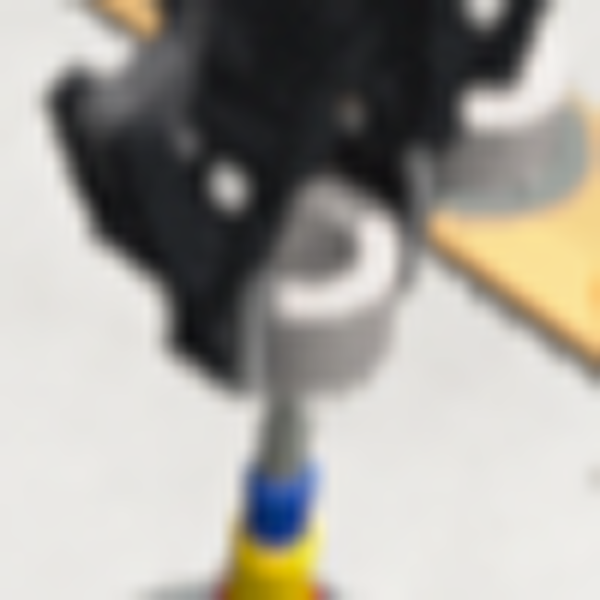

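Emit:
apply_moves([
  [0,0,0.01,0,0,0,-1],
  [0,0,0.006,0,0,0,-1],
  [0,0,0.004,0,0,0,-1],
  [0,0,0.003,0,0,0,-1],
  [0,0,0.003,0,0,0,-1],
  [0,0,0,0,0,0,-1],
])

```text
time_s: 7.15
tcp_pos: [0.4807, -0.0852, 0.1128]
tcp_rot: [3.142, 0.001, -0.209]
contact_force: [0.1, 0.1, -0.4]
opening: 0.0379
```

```bash
python3 - <<'E'
from h import *
go((.4812,-.0862,.13),-.206)
snap("m3",(335,150,50,50),(340,190,48,40))
go((.4812,-.0862,.13),-.206)
E
```

```text
t 7.15 tcp [ 0.4807 -0.0852  0.1128] rot [ 3.1416e+00  6.0000e-04 -2.0920e-01] F [ 0.15  0.09 -0.41] op 0.0379
tool shift [ 0.0007  0.0009 -0.0172] turn z deg -0.18
m3 f 15
t 7.25 tcp [ 0.481  -0.0852  0.1132] rot [-3.1416 -0.     -0.2092] F [-0.49  0.71 -0.93] op 0.0383
tool shift [ 0.0004  0.001  -0.0168] turn z deg -0.18
```

View pics/m3_scene.png

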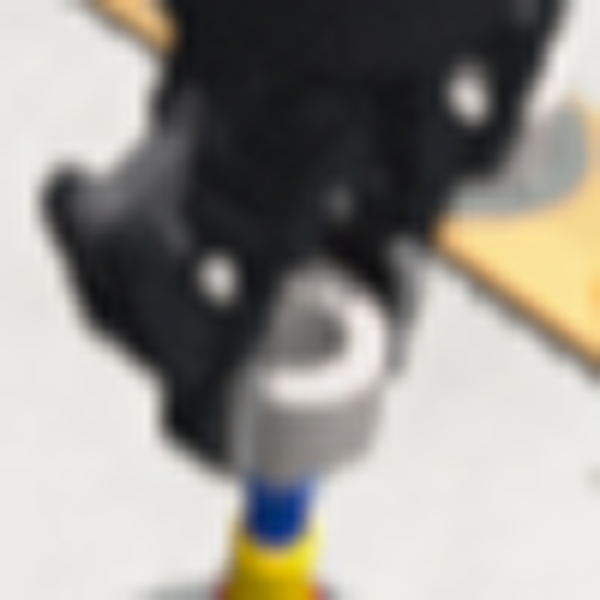

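Emit:
apply_moves([
  [0,0,0.003,0,0,0,-1],
  [0,0,0.003,0,0,0,-1],
  [0,0,0.003,0,0,0,-1],
  [0,0,0.003,0,0,0,-1],
  [0,0,0,0,0,0,-1],
])

```text
time_s: 7.75
tcp_pos: [0.4806, -0.0852, 0.1007]
tcp_rot: [3.142, 0.001, -0.209]
contact_force: [0.2, 0.4, -1.5]
opening: 0.0382
```

Emit:
apply_moves([
  [0,0,0.002,0,0,0,-1],
  [0,0,0.002,0,0,0,-1],
  [0,0,0.002,0,0,0,-1],
  [0,0,0,0,0,0,-1],
])

```text
time_s: 8.15
tcp_pos: [0.4807, -0.0852, 0.0949]
tcp_rot: [-3.142, 0.0, -0.209]
contact_force: [-0.4, 1.0, -2.0]
opening: 0.0382
```

Emit:
apply_moves([
  [0,0,0.002,0,0,0,-1],
  [0,0,0.002,0,0,0,-1],
  [0,0,0.002,0,0,0,-1],
  [0,0,0,0,0,0,-1],
])

```text
time_s: 8.55
tcp_pos: [0.4807, -0.0851, 0.0888]
tcp_rot: [-3.142, 0.001, -0.209]
contact_force: [-0.5, -0.9, -2.1]
opening: 0.0382
```

```bash
python3 - <<'E'
from h import *
go((.4812,-.0862,.13),-.206)
snap("m4",(335,170,50,50),(340,190,48,40))
go((.4812,-.0862,.13),-.206)
E
```

```text
t 8.55 tcp [ 0.4807 -0.0851  0.0888] rot [-3.1416e+00  5.0000e-04 -2.0920e-01] F [-0.5  -0.92 -2.06] op 0.0382
tool shift [ 0.0007  0.0009 -0.0412] turn z deg -0.18
m4 f 15
t 8.65 tcp [ 0.4809 -0.0852  0.0891] rot [-3.1416e+00  2.0000e-04 -2.0920e-01] F [ 0.06  0.34 -1.12] op 0.0382
tool shift [ 0.0005  0.0009 -0.0409] turn z deg -0.18
```

View pics/m4_scene.png

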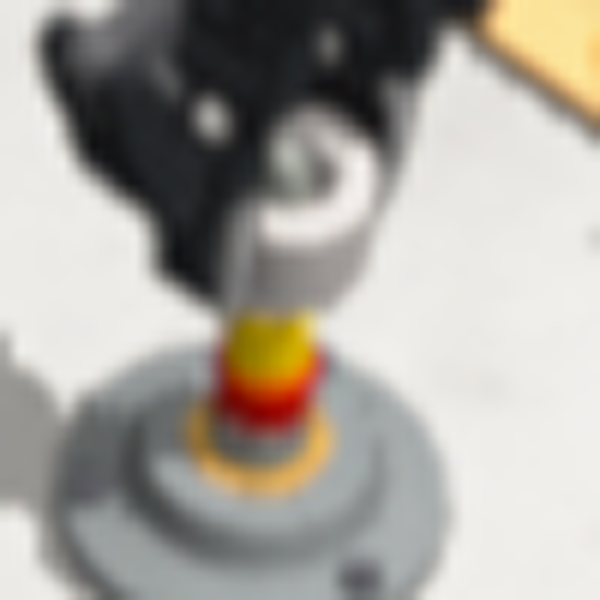

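```bash
python3 - <<'E'
from h import *
_,K,M=cam("scene"); 
snap("m5",(350,175,22,24),(340,190,48,40))
pred(K,M,(.4808,-.0852),(350,175),25,.0875)
print([(proj(K,M,(.4808,-.0852,z))+.5-(350,175))*25 for z in(.1135,.117)])
E
```

```text
m5 f 15
0.02 0.11349999999999999 cols 24.0 418.0 rows 76.0 363.0
0.011 0.11349999999999999 cols 112.0 329.0 rows 140.0 298.0
0.02 0.0875 cols 8.0 396.0 rows 250.0 536.0
[array([220.95701738, 218.26317207]), array([223.53881132, 194.5198789 ])]
```

View pics/m5_scene.png

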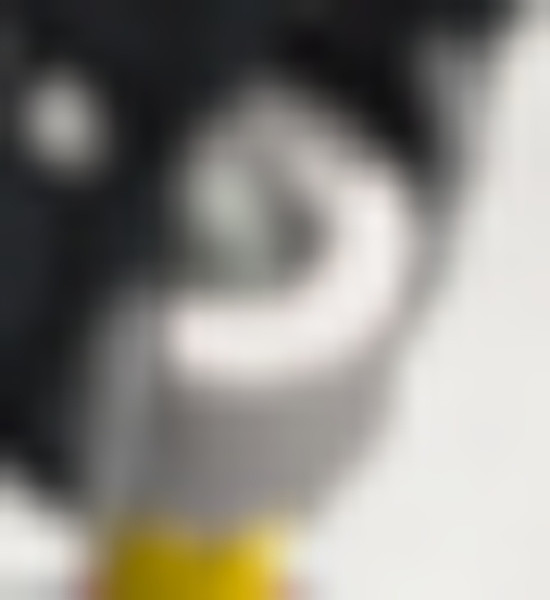

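Emit:
apply_moves([
  [0,0,0.002,0,0,0,-1],
  [0,0,0.002,0,0,0,-1],
  [0,0,0.002,0,0,0,-1],
  [0,0,0,0,0,0,-1],
])

```text
time_s: 9.2
tcp_pos: [0.4807, -0.0851, 0.0828]
tcp_rot: [3.142, 0.001, -0.209]
contact_force: [-0.6, 0.3, -2.1]
opening: 0.0384
```

Emit:
apply_moves([
  [0,0,0.001,0,0,0,-1],
  [0,0,0.001,0,0,0,-1],
  [0,0,0,0,0,0,-1],
])

```text
time_s: 9.5
tcp_pos: [0.4809, -0.0852, 0.0811]
tcp_rot: [3.142, 0.0, -0.209]
contact_force: [0.4, 0.3, -2.3]
opening: 0.0382
```

Emit:
apply_moves([
  [0,0,0.001,0,0,0,-1],
  [0,0,0.001,0,0,0,-1],
  [0,0,0,0,0,0,-1],
])

```text
time_s: 9.8
tcp_pos: [0.4809, -0.0852, 0.079]
tcp_rot: [-3.142, 0.0, -0.209]
contact_force: [-0.3, 0.4, -1.6]
opening: 0.038
```

Emit:
apply_moves([
  [0,0,0.001,0,0,0,-1],
  [0,0,0.001,0,0,0,-1],
  [0,0,0,0,0,0,-1],
])

```text
time_s: 10.1
tcp_pos: [0.4808, -0.0852, 0.077]
tcp_rot: [-3.142, 0.0, -0.209]
contact_force: [0.4, -0.5, -0.8]
opening: 0.0381
```

Emit:
apply_moves([
  [0,0,0.001,0,0,0,-1],
  [0,0,0.001,0,0,0,-1],
  [0,0,0,0,0,0,-1],
])

```text
time_s: 10.4
tcp_pos: [0.4809, -0.0852, 0.075]
tcp_rot: [-3.142, 0.0, -0.209]
contact_force: [-0.6, -0.1, -1.0]
opening: 0.0382
```

Emit:
apply_moves([
  [0,0,0.001,0,0,0,-1],
  [0,0,0,0,0,0,-1],
])

```text
time_s: 10.6
tcp_pos: [0.4809, -0.0852, 0.074]
tcp_rot: [-3.142, 0.0, -0.209]
contact_force: [-0.8, 0.3, -1.3]
opening: 0.0386
```

Emit:
apply_moves([
  [0,0,0.001,0,0,0,-1],
  [0,0,0,0,0,0,-1],
])

```text
time_s: 10.8
tcp_pos: [0.4809, -0.0852, 0.0731]
tcp_rot: [3.142, 0.0, -0.209]
contact_force: [0.2, -0.5, -1.5]
opening: 0.0385
```

Emit:
apply_moves([
  [0,0,0.001,0,0,0,-1],
  [0,0,0,0,0,0,-1],
])

```text
time_s: 11.0
tcp_pos: [0.4809, -0.0852, 0.0721]
tcp_rot: [3.142, 0.0, -0.209]
contact_force: [-0.1, 0.4, -1.1]
opening: 0.0384
```

```bash
python3 - <<'E'
from h import *
go((.4812,-.0862,.13),-.206)
snap("m6",(340,170,40,50),(340,190,48,40))
go((.4812,-.0862,.13),-.206)
E
```

```text
t 11.0 tcp [ 0.4809 -0.0852  0.0721] rot [ 3.1416e+00  1.0000e-04 -2.0920e-01] F [-0.06  0.42 -1.06] op 0.0384
tool shift [ 0.0005  0.0009 -0.0579] turn z deg -0.18
m6 f 15
t 11.1 tcp [ 0.4809 -0.0852  0.0721] rot [ 3.1416  0.     -0.2092] F [-0.33  0.36 -1.21] op 0.0381
tool shift [ 0.0005  0.0009 -0.0579] turn z deg -0.18
```

View pics/m6_scene.png

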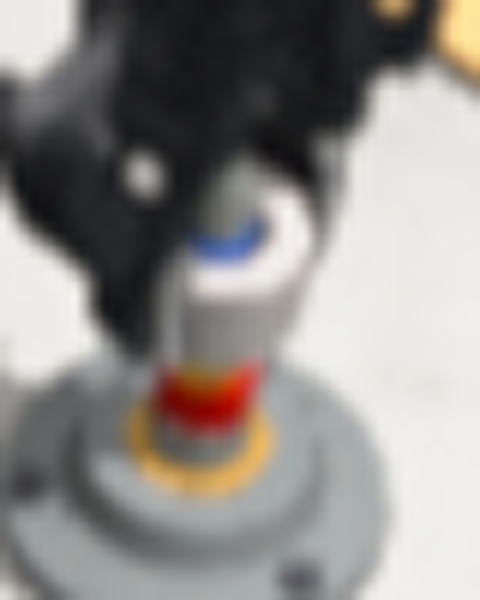

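Emit:
apply_moves([
  [0,0,0.002,0,0,0,-1],
  [0,0,0.002,0,0,0,-1],
  [0,0,0,0,0,0,-1],
])

```text
time_s: 11.4
tcp_pos: [0.4807, -0.0852, 0.0678]
tcp_rot: [3.142, 0.001, -0.209]
contact_force: [-0.7, 0.6, -2.2]
opening: 0.0384
```

Emit:
apply_moves([
  [0,0,0.002,0,0,0,-1],
  [0,0,0,0,0,0,-1],
])

```text
time_s: 11.6
tcp_pos: [0.4808, -0.0852, 0.0659]
tcp_rot: [3.142, 0.0, -0.209]
contact_force: [0.4, -1.4, -1.0]
opening: 0.0381
```

Emit:
apply_moves([
  [0,0,0.001,0,0,0,-1],
  [0,0,0.001,0,0,0,-1],
  [0,0,0,0,0,0,-1],
])

```text
time_s: 11.9
tcp_pos: [0.4808, -0.0852, 0.064]
tcp_rot: [3.142, 0.0, -0.209]
contact_force: [-0.4, 0.2, -1.8]
opening: 0.0381
```

```bash
python3 - <<'E'
from h import *
snap("m7",(340,170,40,50),(340,190,48,40))
go((.4812,-.0862,.13),-.206)
E
```

```text
m7 f 15
t 12.0 tcp [ 0.4809 -0.0852  0.0641] rot [-3.1416e+00  1.0000e-04 -2.0930e-01] F [ 0.28 -0.18 -1.36] op 0.0381
tool shift [ 0.0005  0.0009 -0.0659] turn z deg -0.19
```

View pics/m7_scene.png

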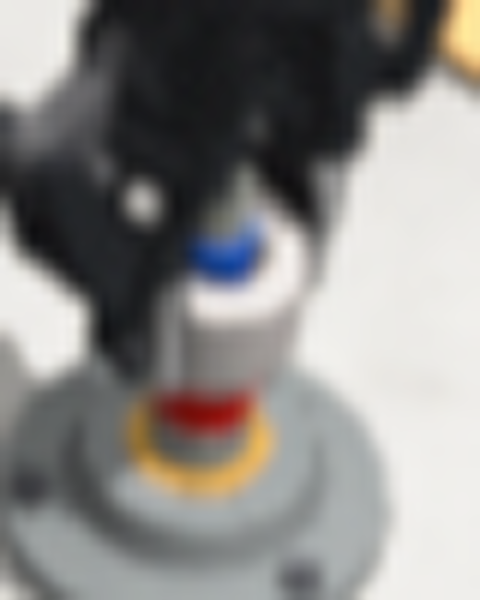

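Emit:
apply_moves([
  [0,0,0.001,0,0,0,-1],
  [0,0,0.001,0,0,0,-1],
  [0,0,0,0,0,0,-1],
])

```text
time_s: 12.3
tcp_pos: [0.4808, -0.0852, 0.062]
tcp_rot: [3.142, 0.0, -0.209]
contact_force: [0.5, -0.6, -2.0]
opening: 0.0384
```

Emit:
apply_moves([
  [0,0,0.001,0,0,0,-1],
  [0,0,0.001,0,0,0,-1],
  [0,0,0,0,0,0,-1],
])

```text
time_s: 12.6
tcp_pos: [0.4808, -0.0852, 0.06]
tcp_rot: [3.142, 0.0, -0.209]
contact_force: [0.3, -0.3, -1.3]
opening: 0.0384
```

Emit:
apply_moves([
  [0,0,0.001,0,0,0,-1],
  [0,0,0,0,0,0,-1],
])

```text
time_s: 12.8
tcp_pos: [0.4809, -0.0852, 0.059]
tcp_rot: [3.142, 0.0, -0.209]
contact_force: [0.4, 0.1, -1.2]
opening: 0.0381
```

Emit:
apply_moves([
  [0,0,0.001,0,0,0,-1],
  [0,0,0,0,0,0,-1],
])

```text
time_s: 13.0
tcp_pos: [0.4809, -0.0852, 0.058]
tcp_rot: [3.142, 0.0, -0.209]
contact_force: [0.5, 0.2, -1.9]
opening: 0.0381
```

Emit:
apply_moves([
  [0,0,0.001,0,0,0,-1],
  [0,0,0,0,0,0,-1],
])

```text
time_s: 13.2
tcp_pos: [0.4808, -0.0852, 0.057]
tcp_rot: [-3.142, 0.0, -0.209]
contact_force: [0.8, 0.3, -1.2]
opening: 0.038
```

Emit:
apply_moves([
  [0,0,0.001,0,0,0,-1],
  [0,0,0,0,0,0,-1],
])

```text
time_s: 13.4
tcp_pos: [0.4809, -0.0852, 0.0561]
tcp_rot: [3.142, 0.0, -0.209]
contact_force: [-0.0, -0.0, -0.9]
opening: 0.038
```

```bash
python3 - <<'E'
from h import *
snap("m8",(340,170,40,50),(340,190,48,40))
go((.4812,-.0862,.13),-.206)
E
```

```text
m8 f 15
t 13.5 tcp [ 0.481  -0.0852  0.0562] rot [-3.1416 -0.     -0.2092] F [ 0.87 -0.6  -1.51] op 0.0383
tool shift [ 0.0004  0.0009 -0.0738] turn z deg -0.19
```

View pics/m8_scene.png

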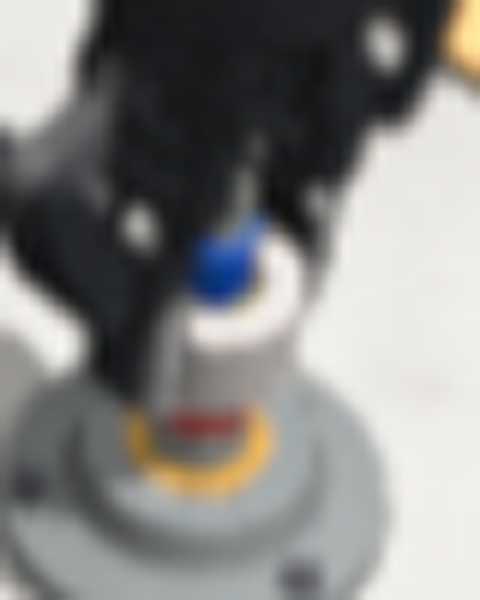

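Emit:
apply_moves([
  [0,0,0.001,0,0,0,-1],
  [0,0,0,0,0,0,-1],
])

```text
time_s: 13.7
tcp_pos: [0.4811, -0.0853, 0.0553]
tcp_rot: [3.141, -0.0, -0.209]
contact_force: [-1.3, -0.1, 2.3]
opening: 0.0384
```

Emit:
apply_moves([
  [0,0,0.001,0,0,0,-1],
  [0,0,0,0,0,0,-1],
])

```text
time_s: 13.9
tcp_pos: [0.4811, -0.0853, 0.0543]
tcp_rot: [3.141, -0.0, -0.209]
contact_force: [-0.8, -1.1, 4.6]
opening: 0.0385
```

Emit:
apply_moves([
  [0,0,0.0003,0,0,0,-1],
  [0,0,0,0,0,0,-1],
  [0,0,0,0,0,0,-1],
  [0,0,0,0,0,0,-1],
  [0,0,0,0,0,0,-1],
  [0,0,0,0,0,0,-1],
])

```text
time_s: 14.5
tcp_pos: [0.4811, -0.0853, 0.0541]
tcp_rot: [3.142, -0.0, -0.209]
contact_force: [-1.2, -1.4, 4.8]
opening: 0.0383
```

```bash
python3 - <<'E'
from h import *
snap("m9",(340,170,40,50),(340,190,48,40))
for i in range(4):
    cam("top");go((.4812,-.0862,.13),-.206)
E
```

```text
m9 f 15
t 14.65 tcp [ 0.4812 -0.0853  0.0541] rot [ 3.1415e+00 -5.0000e-04 -2.0910e-01] F [-0.71 -1.51  5.67] op 0.0384
tool shift [ 0.0002  0.0009 -0.0759] turn z deg -0.18
t 14.7 tcp [ 0.4811 -0.0853  0.0541] rot [ 3.1415e+00 -4.0000e-04 -2.0920e-01] F [-0.6  -0.64  5.6 ] op 0.0384
tool shift [ 0.0002  0.0009 -0.0759] turn z deg -0.18
t 14.75 tcp [ 0.4811 -0.0853  0.0541] rot [ 3.1415e+00 -4.0000e-04 -2.0920e-01] F [-0.57 -1.6   5.75] op 0.0382
tool shift [ 0.0002  0.0009 -0.0759] turn z deg -0.18
t 14.8 tcp [ 0.4811 -0.0853  0.054 ] rot [ 3.1415e+00 -4.0000e-04 -2.0920e-01] F [-0.07 -1.05  5.51] op 0.0381
tool shift [ 0.0003  0.0009 -0.076 ] turn z deg -0.18
```

View pics/m9_scene.png

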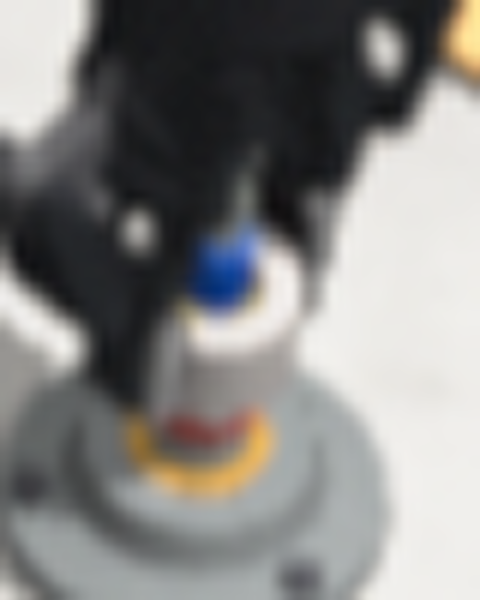

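Emit:
apply_moves([
  [-0.0002,0.0004,0,0,0,0,-1],
  [0,0,0,0,0,0,-1],
  [0,0,0,0,0,0,-1],
  [0,0,0,0,0,0,-1],
  [0,0,0,0,0,0,-1],
  [0,0,0,0,0,0,-1],
])

```text
time_s: 15.4
tcp_pos: [0.481, -0.0856, 0.054]
tcp_rot: [-3.142, -0.001, -0.209]
contact_force: [0.8, -0.8, 5.3]
opening: 0.0383
```

```bash
python3 - <<'E'
from h import *
for i in range(3):
    cam("top");go((.4812,-.0862,.13),-.206)
I,K,M=cam("scene")
cv2.imwrite("pics/m10.png",cv2.resize(I[178:212,345:370,::-1],None,fx=16,fy=16,interpolation=cv2.INTER_NEAREST))
E
```

```text
t 15.45 tcp [ 0.481  -0.0856  0.054 ] rot [-3.1416e+00 -6.0000e-04 -2.0930e-01] F [ 1.12 -1.7   5.71] op 0.0383
tool shift [ 0.0003  0.0005 -0.076 ] turn z deg -0.19
t 15.5 tcp [ 0.481  -0.0856  0.054 ] rot [-3.1416e+00 -6.0000e-04 -2.0920e-01] F [ 1.43 -2.09  4.74] op 0.0385
tool shift [ 0.0003  0.0005 -0.076 ] turn z deg -0.18
t 15.55 tcp [ 0.481  -0.0856  0.0539] rot [-3.1416e+00 -6.0000e-04 -2.0920e-01] F [ 1.69 -0.5   4.97] op 0.0383
tool shift [ 0.0004  0.0005 -0.0761] turn z deg -0.18
```

View pics/m10.png

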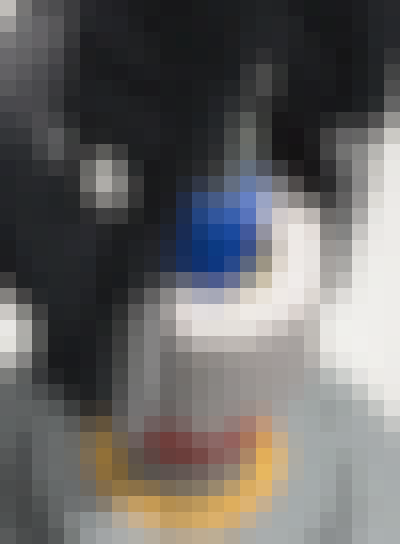

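Emit:
apply_moves([
  [0.0002,0.0003,0.0002,0,0,0,-1],
  [0,0,0,0,0,0,-1],
  [0,0,0,0,0,0,-1],
  [0,0,0,0,0,0,-1],
  [0,0,0,0,0,0,-1],
  [0,0,0,0,0,0,-1],
])

```text
time_s: 16.2
tcp_pos: [0.4809, -0.0858, 0.0537]
tcp_rot: [-3.141, -0.0, -0.209]
contact_force: [2.1, 1.5, 5.1]
opening: 0.0382
```

```bash
python3 - <<'E'
from h import *
for i in range(3):
    cam("top");go((.4355,.1900,.2),-.206)
E
```

```text
t 16.25 tcp [ 0.4809 -0.0857  0.0537] rot [-3.1413e+00 -2.0000e-04 -2.0940e-01] F [0.54 0.91 4.8 ] op 0.0382
tool shift [-0.1018 -0.2603 -0.1463] turn z deg -0.2
t 16.3 tcp [ 0.4809 -0.0857  0.0537] rot [-3.1413e+00 -2.0000e-04 -2.0930e-01] F [1.56 0.29 5.79] op 0.0383
tool shift [-0.1017 -0.2603 -0.1463] turn z deg -0.19
t 16.35 tcp [ 0.4809 -0.0857  0.0537] rot [-3.1413e+00 -1.0000e-04 -2.0940e-01] F [1.53 0.69 5.69] op 0.0381
tool shift [-0.1017 -0.2603 -0.1463] turn z deg -0.19
```

Emit:
apply_moves([
  [0,0,-0.002,0,0,0,-1],
  [0,0,-0.005,0,0,0,-1],
  [0,0,-0.008,0,0,0,-1],
  [0,0,-0.01,0,0,0,-1],
  [0,0,-0.015,0,0,0,-1],
  [0,0,-0.02,0,0,0,-1],
  [0,0,-0.02,0,0,0,-1],
  [0,0,-0.02,0,0,0,-1],
])

```text
time_s: 17.15
tcp_pos: [0.4801, -0.0858, 0.155]
tcp_rot: [3.142, 0.001, -0.209]
contact_force: [-0.2, -0.8, -0.9]
opening: 0.0383
```

Emit:
apply_moves([
  [0,0,-0.01,0,0,0,-1],
  [0,0,0,0,0,0,-1],
])

```text
time_s: 17.35
tcp_pos: [0.4814, -0.086, 0.1652]
tcp_rot: [-3.142, -0.002, -0.209]
contact_force: [0.1, -0.4, -1.1]
opening: 0.0383
```

```bash
python3 - <<'E'
from h import *
go((.4355,.1900,.16),-.206)
snap("n1",(300,120,100,100),(340,190,48,40))
E
```

```text
t 17.35 tcp [ 0.4814 -0.086   0.1652] rot [-3.1415e+00 -2.5000e-03 -2.0920e-01] F [ 0.1  -0.42 -1.09] op 0.0383
tool shift [-0.1022 -0.2604  0.0052] turn z deg -0.18
n1 f 15
```

View pics/n1_scene.png

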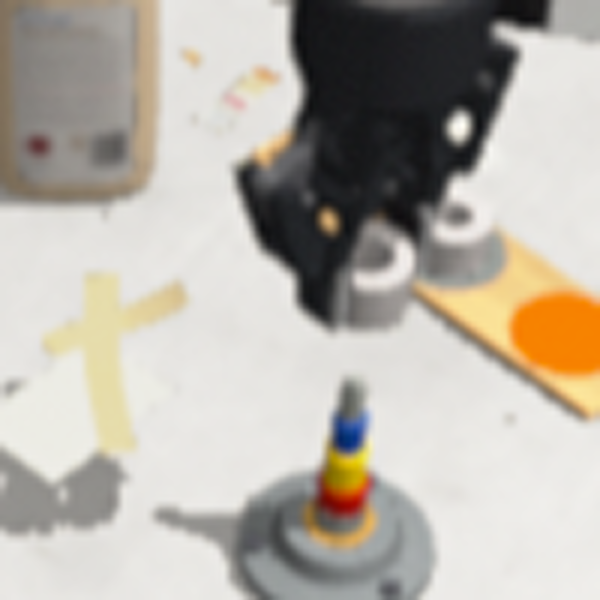

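The ring is still held and level, and clear of the mandrel tip at (350,380). It stopped on red, so I'll carry it to the red dish.

Emit:
apply_moves([
  [-0.008,-0.02,0,0,0,0,-1],
  [-0.016,-0.04,0,0,0,0,-1],
  [-0.016,-0.04,0,0,0,0,-1],
  [-0.016,-0.04,0,0,0,0,-1],
  [-0.016,-0.04,0,0,0,0,-1],
  [-0.016,-0.04,0,0,0,0,-1],
  [-0.014,-0.04,0,0,0,0,-1],
  [0,0,0,0,0,0,-1],
])

```text
time_s: 18.25
tcp_pos: [0.4339, 0.1935, 0.1627]
tcp_rot: [-3.141, 0.001, -0.205]
contact_force: [-0.1, -0.1, -1.7]
opening: 0.0385
```

Emit:
apply_moves([
  [0,0,0.03,0,0,0,-1],
  [0,0,0.04,0,0,0,-1],
  [0,0,0.04,0,0,0,-1],
  [0,0,0.015,0,0,0,-1],
  [0,0,0,0,0,0,-1],
  [0,0,0,0,0,0,-1],
])

```text
time_s: 18.85
tcp_pos: [0.4347, 0.1891, 0.0383]
tcp_rot: [3.141, 0.001, -0.209]
contact_force: [-0.3, 0.6, -0.7]
opening: 0.0383
```

```bash
python3 - <<'E'
from h import *
go((.4355,.1900,.006),-.206)
snap("n2",(255,220,100,100),(210,190,100,80))
E
```

```text
t 18.85 tcp [0.4347 0.1891 0.0383] rot [ 3.1406e+00  1.3000e-03 -2.0950e-01] F [-0.26  0.64 -0.72] op 0.0383
tool shift [ 0.0006 -0.001   0.0323] turn z deg -0.2
n2 f 7
```

View pics/n2_scene.png

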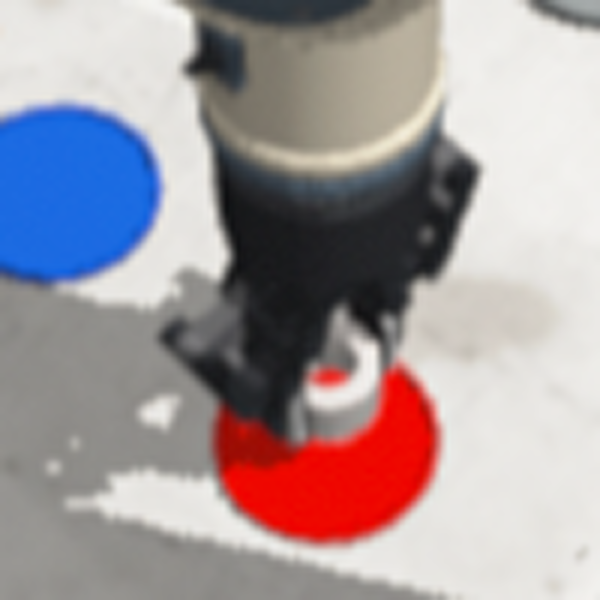

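Emit:
apply_moves([
  [0,0,0.015,0,0,0,-1],
  [0,0,0.01,0,0,0,-1],
  [0,0,0.005,0,0,0,-1],
  [0,0,0,0,0,0,-1],
])

```text
time_s: 19.35
tcp_pos: [0.4348, 0.1895, 0.0085]
tcp_rot: [3.141, 0.001, -0.209]
contact_force: [0.7, -0.1, -1.9]
opening: 0.0383
```

Emit:
apply_moves([
  [0,0,0.001,0,0,0,-1],
  [0,0,0.001,0,0,0,-1],
  [0,0,0,0,0,0,-1],
])

```text
time_s: 19.65
tcp_pos: [0.4352, 0.1897, 0.0069]
tcp_rot: [-3.141, -0.0, -0.209]
contact_force: [0.6, 0.7, -1.9]
opening: 0.0384
```

Emit:
apply_moves([
  [0,0,0.001,0,0,0,-1],
  [0,0,0.0005,0,0,0,-1],
  [0,0,0,0,0,0,-1],
])

```text
time_s: 19.95
tcp_pos: [0.435, 0.1896, 0.0051]
tcp_rot: [3.142, 0.0, -0.209]
contact_force: [-0.4, 0.0, -1.4]
opening: 0.0382
```

Emit:
apply_moves([
  [0,0,0.0007,0,0,0,-1],
  [0,0,0,0,0,0,-1],
])

```text
time_s: 20.15
tcp_pos: [0.4351, 0.1897, 0.0046]
tcp_rot: [-3.142, -0.0, -0.209]
contact_force: [-0.7, -0.1, 2.7]
opening: 0.038
```

Touched down at +4 N, so I'll release with the fingers opening slowly by steps.

Emit:
apply_moves([
  [0,0,0,0,0,0,0.2],
  [0,0,0,0,0,0,0.4],
  [0,0,0,0,0,0,0.7],
  [0,0,0,0,0,0,1],
  [0,0,0,0,0,0,1],
  [0,0,0,0,0,0,1],
  [0,0,0,0,0,0,1],
])

```text
time_s: 20.85
tcp_pos: [0.435, 0.1896, 0.0045]
tcp_rot: [-3.142, -0.0, -0.209]
contact_force: [-0.4, 0.4, 0.2]
opening: 0.0852
```

Emit:
apply_moves([
  [0,0,-0.01,0,0,0,1],
  [0,0,-0.02,0,0,0,1],
  [0,0,-0.03,0,0,0,1],
  [0,0,-0.05,0,0,0,1],
  [0,0,-0.05,0,0,0,1],
  [0,0,-0.03,0,0,0,1],
  [0,0,0,0,0,0,1],
  [0,0,0,0,0,0,1],
])

```text
time_s: 21.65
tcp_pos: [0.4352, 0.1897, 0.1954]
tcp_rot: [-3.14, -0.002, -0.209]
contact_force: [-0.4, -1.1, -1.1]
opening: 0.0854
```

```bash
python3 - <<'E'
from h import *
go((.4355,.1900,.006),-.206)
a=snap("n3",(255,220,100,100),(210,190,100,80))
b=snap("n4",(330,130,90,90),(400,140,60,110))
pred(a[0][1],a[0][2],(.4351,.1897),(255,220),6,.003)
E
```

```text
t 21.65 tcp [0.4352 0.1897 0.1954] rot [-3.1404e+00 -1.6000e-03 -2.0920e-01] F [-0.36 -1.12 -1.11] op 0.0854
tool shift [ 0.0003 -0.0004  0.1894] turn z deg -0.18
n3 f 7
n4 f 5
0.02 0.028999999999999998 cols 275.0 379.0 rows 360.0 451.0
0.011 0.028999999999999998 cols 298.0 355.0 rows 380.0 430.0
0.02 0.003 cols 276.0 378.0 rows 394.0 485.0
```

View pics/n3_scene.png

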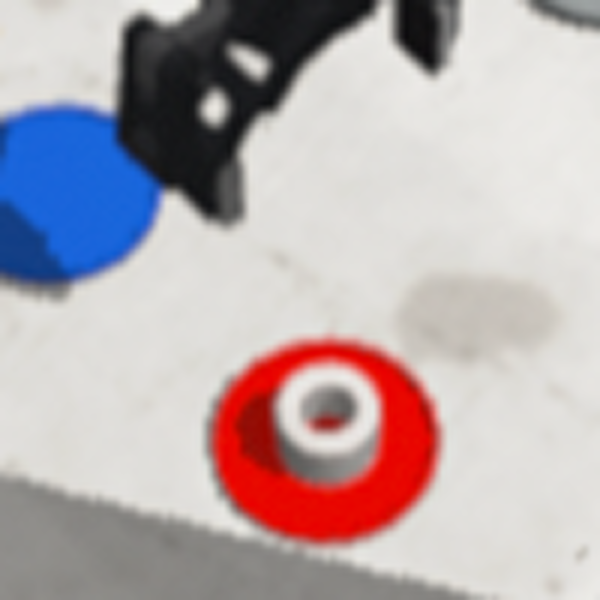

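View pics/n3_top.png

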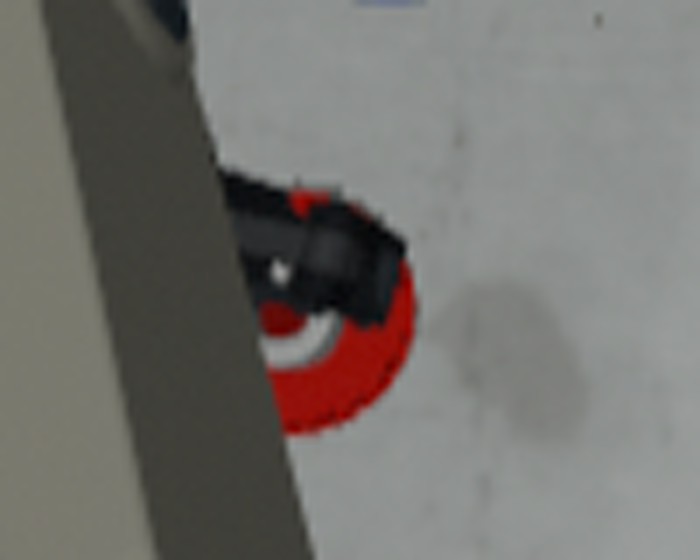

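View pics/n4_top.png

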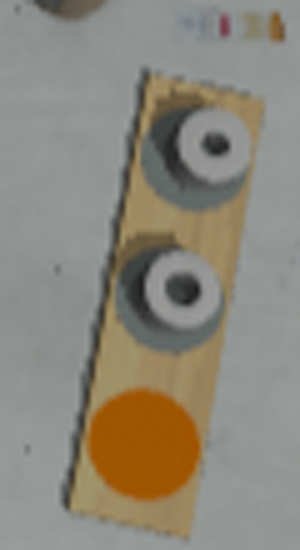

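```bash
python3 -c "
from rig import manip
print(manip.sign_off())"
```

```text
the job is handed in; nothing more can be done
None
```

The ring from the orange spot went down over the mandrel, stopped on the **red** step (so 22 mm bore), and now lies flat in the red dish. The job is handed in at about 21.7 s; the sign-off reports no verdict.

- **Pressing:** I held it on the step for about 2 s. The wrist read 4.7 to 5.8 N upward; with about 1.5 N of ring weight on top, that is roughly 6.5 to 7 N on the step. Sideways force peaked at about 2.6 N.
- **Step reading:** the image showed only red below the ring and blue standing clear above it. First contact came with the underside at about 54 mm, which fits the red step near its lowest setting. The bore in the pictures also matched 22 mm.
- **Final pictures:** the scene view shows the ring flat on the red dish floor, within a few millimetres of its centre. The other two rings stand on their grey discs as before. The gripper is open and clear, at 0.195 m.
- **Disagreements:**
  - The two-camera heights came out about 3 mm too low, and about 6 mm too low at the red dish rim; I allowed for 3 mm.
  - The top camera was blocked by the arm over the mandrel and partly over the dish. Centring on the mandrel therefore relied on the scene view and the wrist forces.
  - The gripper reported 38 mm open on the 40 mm ring.

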